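Lower the ratcheted keeper arm over a flute

TASK

The keeper arm of the flute stand is ratcheted up. Press the red tab of the ratchet pawl down until the pawl tips over and stays free of the teeth, then push the arm down by its blue bar until it lies fully level over the flute, and leave the pawl free. Only press and push: nothing is to be lifted or carried, and the flute, pewter puck, clay crucible and black lacquer box stay where they are.

Things in the scene. Friction and masses are not known exactly. Their poses are not given: they have to be found in the camera images.
- stand: Beech stand screwed to the bench, fixed; origin under it at bench height, z up. Base board 170 (x) x 320 (y) x 20 mm, y = -130 to +190. Two slotted cheeks at x = -75 and +75 (14 thick), y = -10 to +140, 102 high, with open-topped slots 42 wide at y = 30 and 100, slot floor at height 70. The keeper arm swings in its plane x = 0.
- keeper_hinge (a point): Point on the keeper arm's hinge line, in the arm's plane: at stand x = 0, y = -40, height 130. The hinge line runs along the stand's x axis. The dark toothed wheel here (54 mm radius) turns with the arm.
- push_bar (a point): Centre of the blue round push bar at the arm's free end: 20 mm diameter, 70 long along the stand's x; pushed from above. It lies 190 mm out along the arm from the hinge and 14 mm above the arm's centre line (arm 24 wide, 16 thick): with the arm level at stand y = 150, height 144; raised, it is higher and nearer the hinge. Its y axis runs out along the arm.
- keeper (a joint): Keeper arm's angle above level, rad: 0 = level, on its stop, felt pads 3 mm above the flute; 1.15 = upper stop. It starts at about 0.65 to 0.95. With the pawl in the teeth (one every 0.24 rad) it goes down at most 0.35 rad and locks. With the pawl free it stays at any angle by friction and takes about 3 N at the bar to push down.
- pawl_tab (a point): Centre of the upper face of the pawl's red tab: 34 (x) x 46 (y) x 5 mm, level at height 110 with the pawl in the teeth, at stand x = 30, y = -177. Pressed (about 1 N) it sinks about 40 mm and shifts 10 mm towards -y, tilting, up to the free stop. The pawl's brass weight (34 mm diameter, top at height 160) tips towards the tab and ends 50 mm or more from the tab's centre.
- pawl (a joint): Tip angle of the pawl, rad: 0 = nose fully in the teeth (up to 0.2 when it rides on a tooth's tip, the tab then up to 15 mm lower), 0.52 = free, on its stop. It pivots on a line along the stand's x at y = -102, height 70. Its brass weight goes over centre at about 0.27: released below that it falls back into the teeth, beyond that it falls free and stays.
- flute: Finished bamboo flute joint lying in the slots at stand y = 30, along the stand's x: 38 mm diameter, 270 long; loose. Origin under its middle.
- puck: Pewter polishing puck, loose: 64 mm diameter, 26 high, origin at the centre of its underside.
- crucible: Rust-red clay crucible, loose: 68 mm diameter at the rim, 75 high, origin at the centre of its underside.
- lacquer_box: Lidded black lacquer box with a brass knob, loose: 96 (x) x 136 (y) mm, 62 high plus the knob of 14 mm; origin at the centre of its underside.

How it is judged:
By the outcome, as a careful person would: the job done as asked, in the order asked, and still so for the second after the job is handed in, with the robot touching nothing.
It also fails if it takes over 58 s, if anything falls off the work surface, if the arm or the gripper's body presses on something with over 40 N, if the wrist force passes 120 N, or if a joint passes its speed limit or range.

ROBOT

A 6-joint arm with a two-finger parallel gripper is mounted at the origin on the work surface. World frame = base frame: x ahead of the robot, y to its left, z up, the work surface at z = 0. Lengths are in m, angles in rad, forces in N, time in s.
With the tool pointing down it reaches from about 0.25 to 0.725 m from the base axis. Payload 4 kg.
Tool frame: the origin (TCP) lies midway between the tips of the shut fingers; the grasp point (between the pads) lies 19 mm behind it; z points along the fingers, y is the direction in which the jaws open and shut (so a half turn about z gives the same grasp; the last joint's range is limited). The gripper opens to 85 mm and grips with 20 to 120 N. Pads are 22 mm wide; open, the fingers measure 114 mm over their backs; the gripper's body (76 mm by 85 mm) begins 54 mm behind the grasp point. The pads swing forward as they close: fully open they stand 13 mm farther back than shut.
Start: joints at [1.321, 0.241, 0.005, 1.335, 0, 1.571], TCP at [0.124, 0.484, 0.231] pointing down, gripper open.
Joint ranges: [-2.72, 2.72], [-1.05, 1.87], [-1.09, 1.28], [-1.99, 2.15], [-1.42, 1.44], [-3.14, 3.14]. Speed limits (rad/s): [2.79, 2.79, 3.14, 3.14, 3.14, 3.14].

INTERFACE

Orientations are given as a unit quaternion [x, y, z, w].
In Python, from workcell import bot, vision gives the robot as it stands. The module is installed in compiled form; this text tells all that it offers.
- The arm moves only by the tool send_rows, never from a script. Its argument "targets" is a list that holds one entry, the list of rows, each a list of 5 numbers: the shift along the world's x, y, z in cm, then the turn about the world's z in rad, then the finger opening in cm, from 0 to 8.54. A call has 1 to 12 rows; each row is the pose to reach, as a shift and turn from the pose commanded when the call began; what a row does not reach only later rows make up. A row lasts 1/8 s, in which the tool goes at most 62.5 mm and 10.7 degrees, less where a joint would pass 70% of its speed; a pose out of reach is approached as far as the arm can. A call with a gripper value outside its range is refused whole. The fingers move at their own pace and stop on an object; the grip force is fixed at half the most. Time passes only in rows, so rows that repeat a pose let the fingers close. It gives the time, the measured TCP pose, the force and the opening at its end, in the units of the state.
- bot.get_obs(): the state, without advancing time (a new reading comes with each control period).
- vision.camera(name): name is "scene" or "top" or "wrist"; returns the picture (384x512x3 uint8, red, green, blue); there is no depth.
- vision.get_calibration(name): a dict with "vertical_fov" (degrees; the focal length in pixels is half the picture's height over the tangent of half this angle, whatever the lens; pixels are square), "cx", "cy" (the principal point, pixels), "rvec" (rotation vector, rad) and "tvec" (3), from world to camera coordinates, as OpenCV has them; the wrist camera has in their place "T_tool_cam" (4x4, takes a point from camera to tool coordinates, whose origin is the TCP and whose axes are the flange's). Camera axes: x right, y down, z forward; pixel columns grow to the right and rows downward; lengths in m; the calibration is good to about 2 mm. A picture is of the moment at which its call begins: read the wrist's pose just before it. get_calibration takes no time and is no camera call.
- bot.job_done(): hands the job in, once; it reports no verdict.
Trained networks look in the newest picture that a camera, given by its name, has taken for a name from the list of things; names that differ only in an ending like _2 or _b are one class to them, and where a whole thing is asked for, a point or a joint stands for the part that bears it (a point fixed in the world has none). Each returns a list of dicts, best first, with "score" (0 to 1); they miss things now and then, are a little off and sometimes report something else, mostly with a low value. They report only what shows in the picture. A call takes as long as a camera call.
- vision.boxes_of(target, camera): "uv" ([column, row] in pixels, amid what is visible of it).
The state is a dict: "clock": time; "joint_pos": joint angles; "joint_vel": joint speeds; "tau": joint torques, N m; "eef_pos": TCP position; "tool_rot": TCP orientation; "ft_force": force on the tool from outside, world axes, zero at the start; "ft_torque": the same for the moment, N m; "grip_width": finger opening in m.
Only numpy, scipy, OpenCV 4.12 (cv2) and the standard library are available. Lean on these libraries where they do the work, as an engineer would, in place of code of your own. Each camera call takes 0.05 s, during which the arm holds its last target.

## Working session

There is one attempt and no reset: what is moved stays moved. The work goes in short steps, Python scripts to look and compute and a tool call to move; the robot and the scene stay as the last step left them, time stands still between calls to the robot, and variables do not carry over. Pictures are saved under pics/ and viewed, and the job is handed in when it is done.

Besides the shell and the picture viewer there is one more tool, called after ">>>" as name(argument=value, ...) on one line, values as JSON. send_rows: Moves the arm, as the interface text tells. Its arguments: {"type":"object","properties":{"targets":{"type":"array"}},"required":["targets"]}

```bash
mkdir -p pics; python3 - <<'E'
from workcell import bot, vision
import cv2
o=bot.get_obs()
for k,v in o.items(): print(k,v)
for n in ["scene","top","wrist"]:
    im=vision.camera(n); cv2.imwrite(f"pics/a_{n}.png",im[:,:,::-1])
    print(n,vision.get_calibration(n))
    for t in ["stand","push_bar","pawl_tab","flute","puck","crucible","lacquer_box","keeper_hinge","keeper","pawl"]:
        try: print(t,[(d['score'],d['uv']) for d in vision.boxes_of(t,n)[:2]])
        except Exception as e: print(t,e)
print(bot.get_obs()['clock'])
E
```

```text
clock 0.0
joint_pos [1.32098526e+00 2.41430949e-01 3.69693004e-03 1.33519719e+00
 8.13895836e-06 1.57081740e+00]
joint_vel [ 7.96233549e-04 -2.13527463e-04 -6.67818990e-05 -9.40985184e-04
 -1.27018257e-05 -3.07176825e-04]
tau [-6.32616229e-04 -3.72317183e+01  2.52408224e+01  1.69056054e-02
 -8.87344027e-05 -1.37940953e-05]
eef_pos [0.12344863 0.48385535 0.23039357]
tool_rot [ 1.24591392e-01  9.92207562e-01 -1.05862079e-03 -1.37009655e-04]
ft_force [-0.13965162 -0.14204387 -0.16717692]
ft_torque [-0.00874245  0.03737015  0.03005525]
grip_width 0.08524990064285459
scene {'vertical_fov': 47.90072401107718, 'cx': 260.2592363762636, 'cy': 180.3763383576354, 'rvec': array([ 2.35375149,  0.92489483, -0.3110051 ]), 'tvec': array([-0.42955079, -0.22752569,  1.29155743])}
stand [(0.58, [259.4, 187.1])]
push_bar [(0.8, [257.9, 143.1])]
pawl_tab [(0.64, [219.3, 213.1])]
flute [(0.9, [276.2, 179.9])]
puck [(0.78, [268.5, 253.4])]
crucible [(0.93, [191.5, 171.7])]
lacquer_box [(0.92, [260.6, 123.1])]
keeper_hinge [(0.91, [256.3, 185.4])]
keeper [(0.8, [264.4, 145.2])]
pawl [(0.6, [221.6, 210.1]), 
[... 463 characters left out ...]
8.9, 167.9])]
keeper_hinge [(0.83, [244.7, 211.4])]
keeper [(0.8, [235.7, 202.6])]
pawl [(0.82, [310.6, 211.4])]
wrist {'vertical_fov': 59.67849558885823, 'cx': 253.34458831867664, 'cy': 181.34418566506966, 'T_tool_cam': array([[-2.93954753e-04, -9.47864335e-01, -3.18673996e-01,
         8.18906792e-02],
       [ 9.99999743e-01, -7.02275895e-05, -7.13545671e-04,
        -1.71978258e-04],
       [ 6.53964786e-04, -3.18674124e-01,  9.47864112e-01,
        -1.41405641e-01],
       [ 0.00000000e+00,  0.00000000e+00,  0.00000000e+00,
         1.00000000e+00]])}
stand []
push_bar []
pawl_tab []
flute []
puck []
crucible []
lacquer_box [(0.68, [160.8, 364.7])]
keeper_hinge []
keeper []
pawl []
1.65
```

```bash
cd pics; python3 -c "
import cv2
for n in ['scene','top']:
    im=cv2.imread(f'a_{n}.png'); c=im[90:310,130:380] if n=='scene' else im[130:310,140:360]
    cv2.imwrite(f'a_{n}_z.png',cv2.resize(c,None,fx=2.7 if n=='scene' else 3.3,fy=2.7 if n=='scene' else 3.3,interpolation=cv2.INTER_CUBIC))
"
```

```text
(no output)
```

View pics/a_scene_z.png

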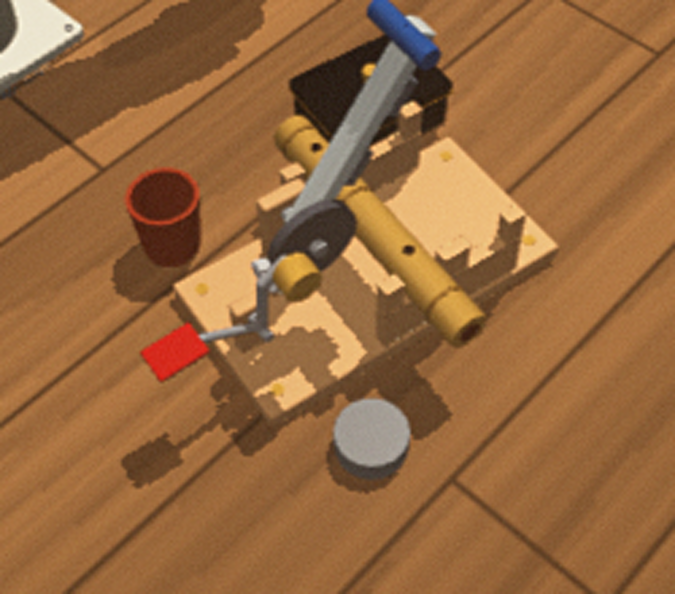

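View pics/a_top_z.png

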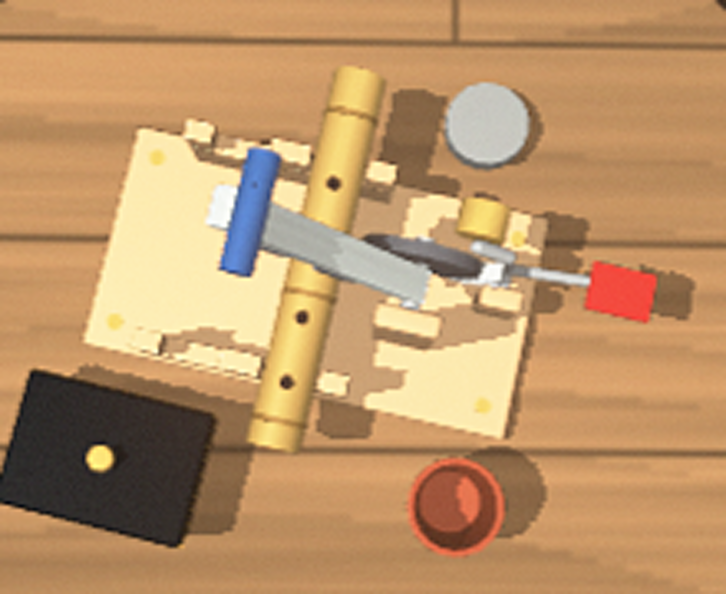

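View pics/a_scene.png

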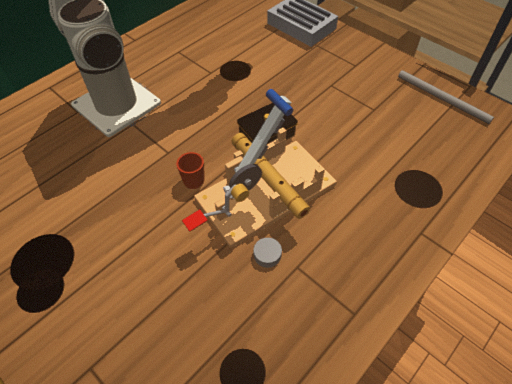

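```bash
cat > h.py <<'E'
import numpy as np, cv2
from workcell import bot, vision
from scipy.optimize import least_squares
def proj(n,P):
    c=vision.get_calibration(n); f=192/np.tan(np.radians(c['vertical_fov'])/2)
    K=np.array([[f,0,c['cx']],[0,f,c['cy']],[0,0,1.]])
    return cv2.projectPoints(np.array(P,float).reshape(-1,3),c['rvec'],c['tvec'],K,None)[0].reshape(-1,2)
def S2W(p,P):
    c,s=np.cos(p[2]),np.sin(p[2]); P=np.array(P,float).reshape(-1,3)
    return np.c_[p[0]+c*P[:,0]-s*P[:,1],p[1]+s*P[:,0]+c*P[:,1],P[:,2]]
def bar(a,x=0): return [x,-.04+.19*np.cos(a)-.014*np.sin(a),.13+.19*np.sin(a)+.014*np.cos(a)]
def tab(b):
    dy,dz=-.075,.04; c,s=np.cos(b),np.sin(b)
    return [.03,-.102+c*dy-s*dz,.07+s*dy+c*dz]
E
cat > fit.py <<'E'
from h import *
tz=lambda L:np.array(L)/3.3+[140,130]
sz=lambda L:np.array(L)/2.7+[130,90]
cor=[[.085,.19,.02],[-.085,.19,.02],[-.085,-.13,.02],[.085,-.13,.02]]
tm=np.vstack([tz([[140,128],[85,345],[508,438],[547,212]]),tz([[622,291],[263,152],[236,272]])])
sm=np.vstack([sz([[555,243],[448,140],[176,288],[270,420]]),sz([[175,352],[430,56],[375,10]])])
def model(q):
    W=S2W(q,cor+[ [.03,tab(0)[1],q[4]],bar(q[3],.035),bar(q[3],-.035)])
    return W
def res(q):
    W=model(q); return np.r_[(proj('top',W)-tm).ravel(),(proj('scene',W)-sm).ravel()]
best=None
for y in np.arange(-3,3.2,.8):
    r=least_squares(res,[.5,0,y,.8,.11],loss='soft_l1')
    if best is None or r.cost<best.cost: best=r
q=best.x; print(q,best.cost); print(res(q).reshape(-1,2).round(1).tolist())
W=model(q);print(W.round(3))
def gp(uvt,uvs,z):
    r=least_squares(lambda P:np.r_[(proj('top',[P[0],P[1],z])[0]-uvt),(proj('scene',[P[0],P[1],z])[0]-uvs)],q[:2]);return r.x.round(3),r.cost
print('puck',gp([289.7,167.9],[268.5,253.4],.02),'cruc',gp([281.8,283.8],[191.5,171.7],.05),'box',gp([173,268],[260.6,123],.05))
E
python3 fit.py
```

```text
[ 0.5382191   0.03357335 -0.20325475  0.93078018  0.10467042] 8.973204846676564
[[-0.6, -0.5], [-0.5, -0.0], [-0.6, -0.4], [0.8, 0.7], [-0.9, -1.5], [0.0, -0.5], [-0.5, 0.3], [0.3, 0.8], [-1.6, -1.8], [-3.0, -0.4], [-0.3, 0.8], [0.1, -0.1], [-0.1, 2.1], [-0.5, -0.4]]
[[ 0.66   0.203  0.02 ]
 [ 0.493  0.237  0.02 ]
 [ 0.429 -0.077  0.02 ]
 [ 0.595 -0.111  0.02 ]
 [ 0.532 -0.146  0.105]
 [ 0.585  0.087  0.291]
 [ 0.517  0.102  0.291]]
puck (array([ 0.668, -0.066]), np.float64(3.8518331167807873)) cruc (array([ 0.384, -0.042]), np.float64(7.013121276440074)) box (array([0.409, 0.205]), np.float64(8.267320666707844))
```

>>> send_rows(targets=[[[3,-4.7,0,0.14,0],[6,-9.4,0,0.28,0],[9,-14.1,0,0.42,0],[12,-18.8,0,0.56,0],[15,-23.5,0,0.7,0],[17.6,-28.4,0,0.84,0],[18.5,-33.4,0,0.98,0],[19.3,-38.4,0,1.12,0],[20,-43.4,0,1.26,0],[20.6,-48.4,0,1.4,0],[21.1,-53.4,0,1.52,0],[21.6,-58.4,0,1.617,0]]])

```text
clock: 3.15
eef_pos: [0.3398, -0.0956, 0.2317]
tool_rot: [-0.629, 0.777, -0.001, 0.001]
ft_force: [0.6, 0.1, 0.3]
grip_width: 0.0
```

```bash
python3 - <<'E'
from h import *
q=[.5382,.0336,-.2033]
o=bot.get_obs(); print(o['clock'],o['joint_pos'],o['eef_pos'],o['tool_rot'],o['grip_width'],o['ft_force'])
for P in [[.03,-.187,.11],[.03,-.196,.065]]+[bar(a) for a in (.93,.75,.6,.45,.3,.15,0)]: print(P,S2W(q,P).round(4))
E
```

```text
3.15 [-2.74480496e-01 -5.47722530e-02 -3.24678198e-01  1.29937923e+00
  3.52602321e-04 -1.63534942e+00] [ 0.33978525 -0.09556822  0.23170788] [-6.29130704e-01  7.77299142e-01 -5.14902762e-04  5.80386787e-04] 2.5361387053847357e-05 [0.56497042 0.13755183 0.34197004]
[0.03, -0.187, 0.11] [[ 0.5298 -0.1556  0.11  ]]
[0.03, -0.196, 0.065] [[ 0.528  -0.1644  0.065 ]]
[0, np.float64(0.06236577746221378), np.float64(0.29067746451993987)] [[0.5508 0.0947 0.2907]]
[0, np.float64(0.08947794244569929), np.float64(0.26975500856866697)] [[0.5563 0.1212 0.2698]]
[0, np.float64(0.10890877220530837), np.float64(0.24883676855379225)] [[0.5602 0.1403 0.2488]]
[0, np.float64(0.12499543196945138), np.float64(0.22524971091407123)] [[0.5634 0.156  0.2252]]
[0, np.float64(0.13737665004060637), np.float64(0.199523550113413)] [[0.5659 0.1681 0.1995]]
[0, np.float64(0.14577437095321763), np.float64(0.17223604026108844)] [[0.5676 0.1764 0.1722]]
[0, np.float64(0.15), np.float64(0.14400000000000002)] [[0.5685 0.1805 0.144 ]]
```

>>> send_rows(targets=[[[5,-1.5,0,0,0],[10,-3,0,0,0],[15,-4.5,0,0,0],[19,-5.6,0,0,0],[19,-5.6,-4,0,0],[19,-5.6,-8,0,0],[19,-5.6,-9.5,0,0],[19,-5.6,-9.5,0,0]]])

```text
clock: 4.15
eef_pos: [0.529, -0.1498, 0.1358]
tool_rot: [-0.627, 0.779, 0.001, -0.001]
ft_force: [-0.0, 0.2, 0.6]
grip_width: 0.0
```

```bash
cat > look.py <<'E'
from h import *
import sys
t=sys.argv[1]
o=bot.get_obs(); print(o['clock'],o['eef_pos'].round(4),o['ft_force'].round(1))
a=vision.camera('scene'); b=vision.camera('top')
a=cv2.resize(a[80:300,130:360],None,fx=2.6,fy=2.6,interpolation=cv2.INTER_CUBIC)
b=cv2.resize(b[130:310,150:350],None,fx=3,fy=3,interpolation=cv2.INTER_CUBIC)
cv2.imwrite(f'pics/{t}_s.png',a[:,:,::-1]);cv2.imwrite(f'pics/{t}_t.png',b[:,:,::-1])
E
python3 look.py b
```

```text
4.15 [ 0.529  -0.1498  0.1358] [-0.   0.2  0.6]
```

View pics/b_s.png

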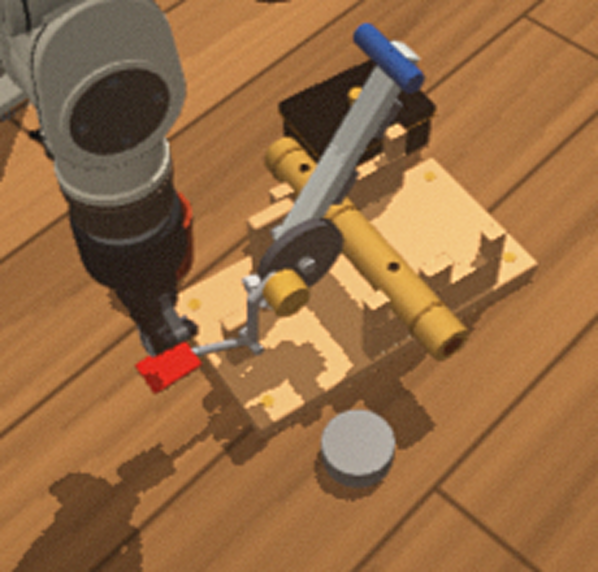

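View pics/b_t.png

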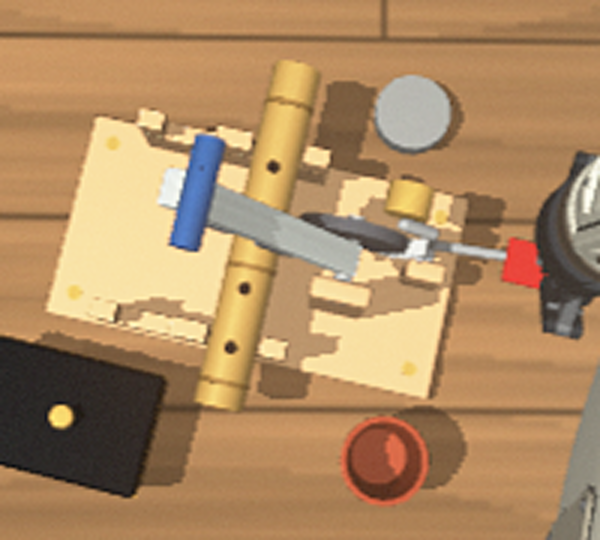

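>>> send_rows(targets=[[[0,0,-1,0,0],[0,0,-2,0,0],[0,0,-3,0,0],[0,-0.2,-3.7,0,0],[0,-0.3,-4.4,0,0],[-0.1,-0.4,-5,0,0],[-0.1,-0.5,-5.5,0,0],[-0.1,-0.5,-5.5,0,0]]])

```text
clock: 5.25
eef_pos: [0.5283, -0.155, 0.0809]
tool_rot: [-0.627, 0.779, 0.0, -0.0]
ft_force: [0.3, 0.8, -0.1]
grip_width: 0.0001
```

```bash
python3 look.py c
```

```text
5.25 [ 0.5283 -0.155   0.0809] [ 0.3  0.8 -0.1]
```

View pics/c_s.png

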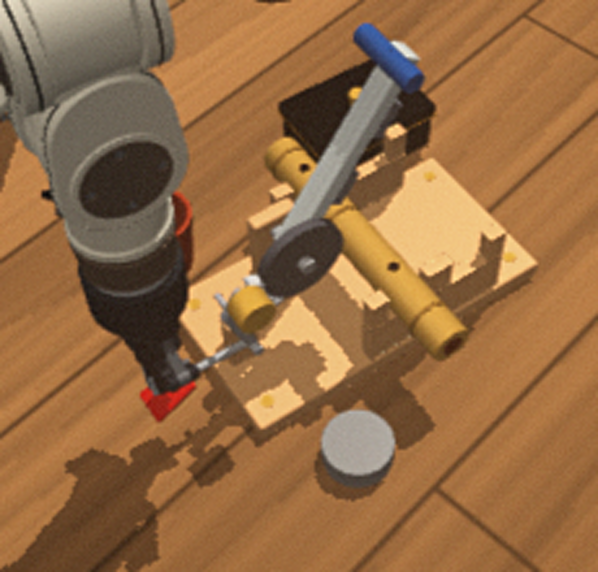

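View pics/c_t.png

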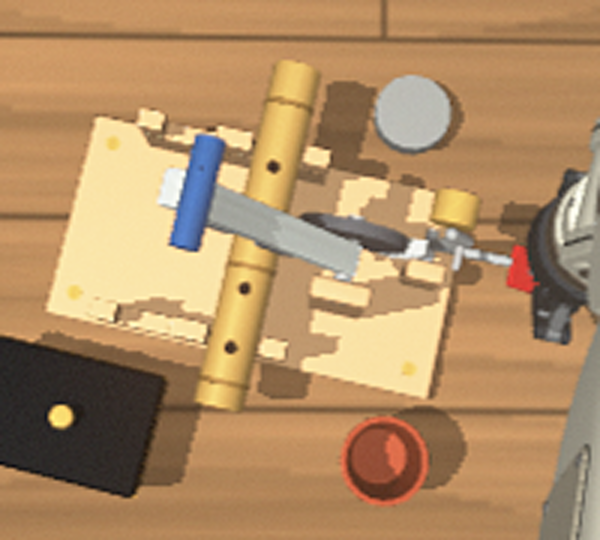

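>>> send_rows(targets=[[[0,0,4,0,0],[0,0,10,0,0],[0,0,16,0,0],[0,0,22,0,0],[0,0,28,0,0],[0,0,30,0,0],[0,0,30,0,0]]])

```text
clock: 6.22
eef_pos: [0.5294, -0.1552, 0.3836]
tool_rot: [-0.627, 0.779, -0.002, 0.002]
ft_force: [0.5, -0.3, 0.0]
grip_width: -0.0001
```

```bash
python3 look.py d; python3 -c "
from workcell import bot;o=bot.get_obs();print(o['joint_pos'],o['tool_rot'])"
```

```text
6.225 [ 0.5294 -0.1552  0.3836] [ 0.5 -0.3  0. ]
[-2.85150036e-01  3.47784570e-01  5.35056885e-01  1.75935006e+00
  6.07053146e-06 -1.64147306e+00] [-6.27362274e-01  7.78727273e-01  5.27810893e-04 -3.63227748e-04]
```

View pics/d_s.png

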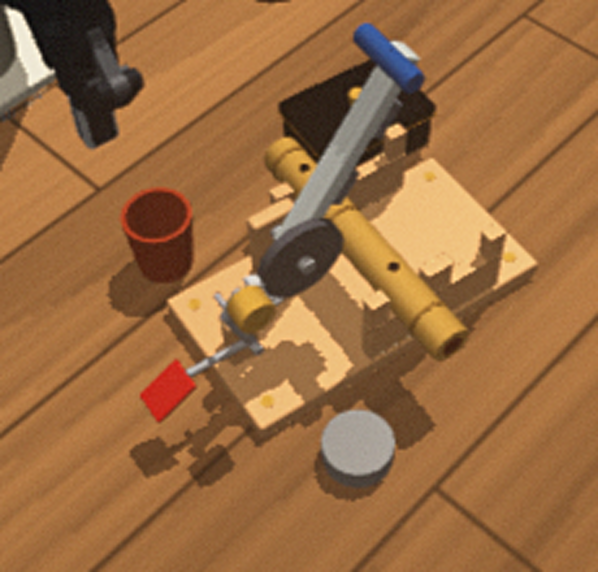

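View pics/d_t.png

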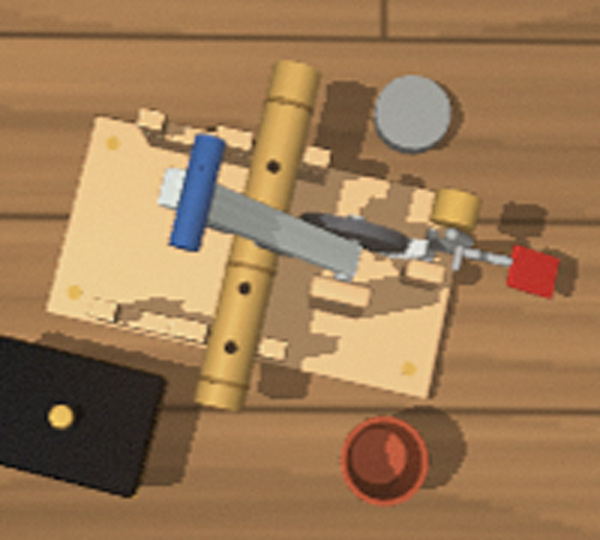

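>>> send_rows(targets=[[[0.4,5,0,0,0],[0.8,10,0,0,0],[1.3,15,0,0,0],[1.8,20,0,0,0],[2.3,25.3,0,0,0],[2.3,25.3,-3,0,0],[2.3,25.3,-6,0,0],[2.3,25.3,-6,0,0],[2.3,25.3,-6,0,0]]])

```text
clock: 7.45
eef_pos: [0.5515, 0.0978, 0.3214]
tool_rot: [-0.627, 0.779, 0.0, -0.0]
ft_force: [0.5, -0.0, -0.3]
grip_width: -0.0003
```

```bash
python3 look.py e
```

```text
7.45 [0.5515 0.0978 0.3214] [ 0.5 -0.  -0.3]
```

View pics/e_s.png

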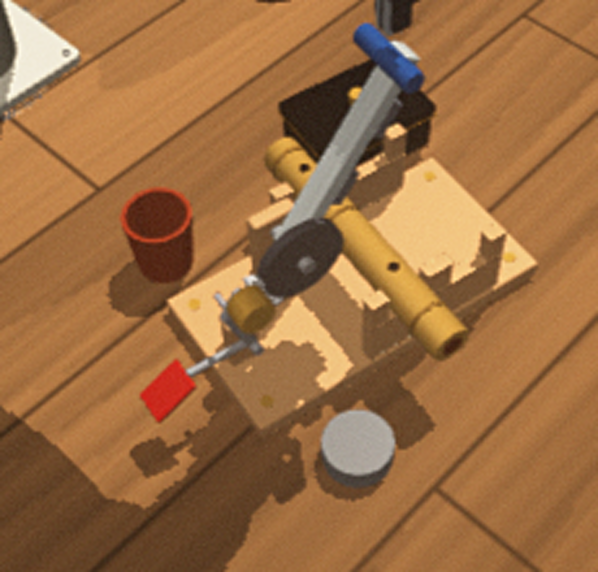

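View pics/e_t.png

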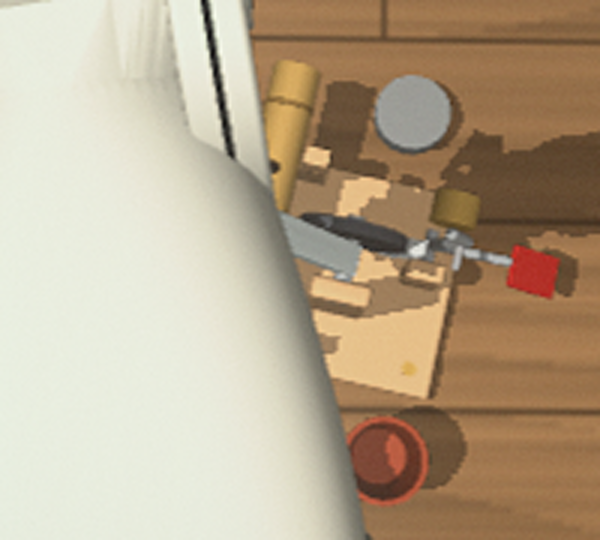

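>>> send_rows(targets=[[[0,0,-1,0,0],[0,0,-2.1,0,0],[0.2,1,-3.2,0,0],[0.4,2,-4.4,0,0],[0.6,3.1,-5.5,0,0],[0.8,4,-6.6,0,0],[1,4.8,-7.8,0,0],[1.2,5.6,-9,0,0],[1.2,5.6,-9,0,0]]])

```text
clock: 8.68
eef_pos: [0.5637, 0.155, 0.2309]
tool_rot: [-0.628, 0.778, 0.0, 0.0]
ft_force: [-0.7, -0.5, -0.4]
grip_width: 0.0002
```

```bash
python3 look.py f
```

```text
8.675 [0.5637 0.155  0.2309] [-0.7 -0.5 -0.4]
```

View pics/f_s.png

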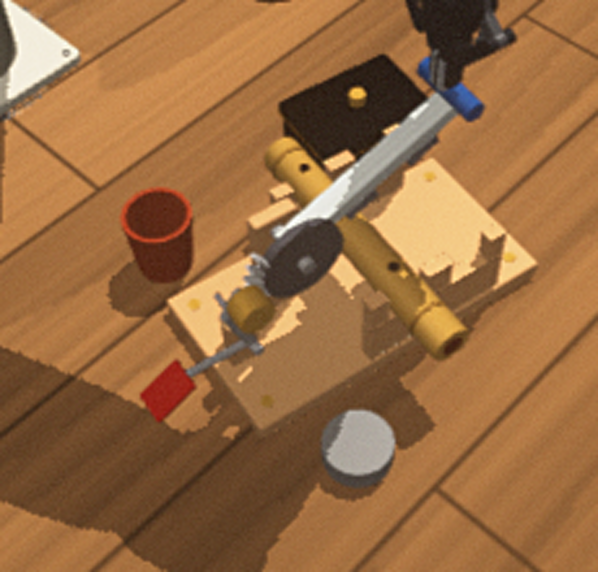

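>>> send_rows(targets=[[[0.1,0.7,-1.2,0,0],[0.2,1.3,-2.4,0,0],[0.3,1.7,-3.6,0,0],[0.4,2,-4.8,0,0],[0.4,2.2,-5.8,0,0],[0.5,2.4,-6.6,0,0],[0.5,2.5,-7.2,0,0],[0.5,2.5,-7.4,0,0],[0.5,2.5,-7.4,0,0]]])

```text
clock: 9.9
eef_pos: [0.5681, 0.1784, 0.1568]
tool_rot: [-0.627, 0.779, -0.0, -0.001]
ft_force: [-0.1, -0.8, 0.4]
grip_width: -0.0002
```

>>> send_rows(targets=[[[0,0,-0.3,0,0],[0,0,-0.3,0,0]]])

```text
clock: 10.15
eef_pos: [0.5683, 0.1787, 0.1541]
tool_rot: [-0.627, 0.779, -0.0, -0.0]
ft_force: [0.3, -0.1, 0.8]
grip_width: 0.0002
```

>>> send_rows(targets=[[[0,0,-0.2,0,0],[0,0,-0.3,0,0],[0,0,-0.3,0,0]]])

```text
clock: 10.52
eef_pos: [0.5686, 0.1787, 0.1536]
tool_rot: [-0.627, 0.779, -0.0, 0.001]
ft_force: [-3.8, -1.5, 12.1]
grip_width: -0.0002
```

```bash
python3 look.py g
```

```text
10.525 [0.5686 0.1787 0.1536] [-3.8 -1.5 12.1]
```

View pics/g_s.png

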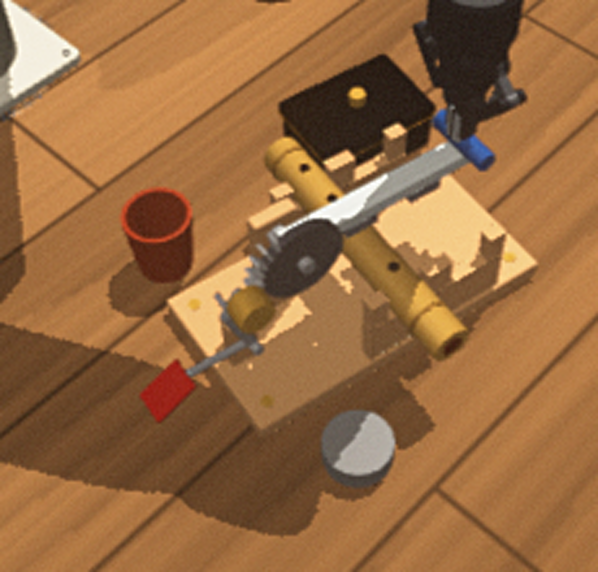

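>>> send_rows(targets=[[[0,0,-0.2,0,0],[0,0,-0.2,0,0]]])

```text
clock: 10.88
eef_pos: [0.5687, 0.1787, 0.1534]
tool_rot: [-0.627, 0.779, -0.001, 0.001]
ft_force: [-7.6, -2.8, 18.5]
grip_width: -0.0002
```

>>> send_rows(targets=[[[0,0,1,0,0],[0,0,4,0,0],[0,0,9,0,0],[0,0,15,0,0],[0,3,17,0,0],[-4,7,17,0,0],[-8,11,17,0,0],[-13,14,17,0,0],[-18,17,17,0,0],[-18,17,17,0,0]]])

```text
clock: 12.12
eef_pos: [0.3857, 0.3507, 0.3196]
tool_rot: [-0.63, 0.777, 0.0, -0.0]
ft_force: [0.1, -0.3, -0.6]
grip_width: -0.0002
```

```bash
python3 look.py k; python3 - <<'E'
from h import *
q=[.5382,.0336,-.2033]
W=S2W(q,[bar(0,.035),bar(0,-.035),tab(.52)])
p=proj('scene',W);t=proj('top',W)
print(((p-[130,80])*2.6).round(),((t-[150,130])*3).round())
E
```

```text
12.125 [0.3857 0.3507 0.3196] [ 0.1 -0.3 -0.6]
[[483. 164.]
 [435. 117.]
 [164. 394.]] [[105. 153.]
 [ 82. 246.]
 [536. 268.]]
```

View pics/k_s.png

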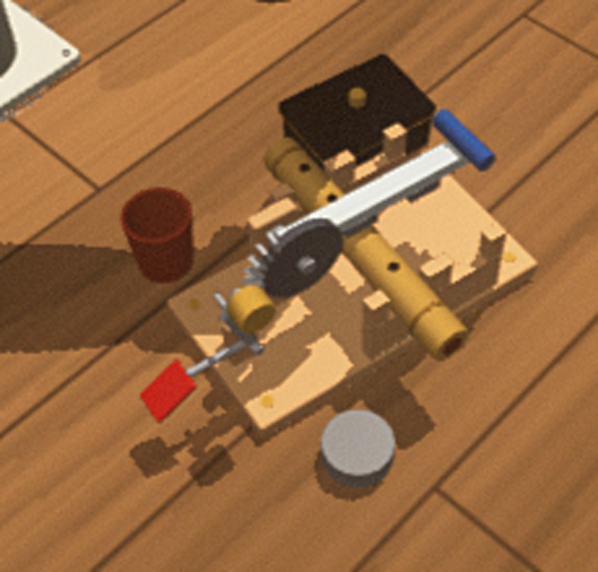

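View pics/k_t.png

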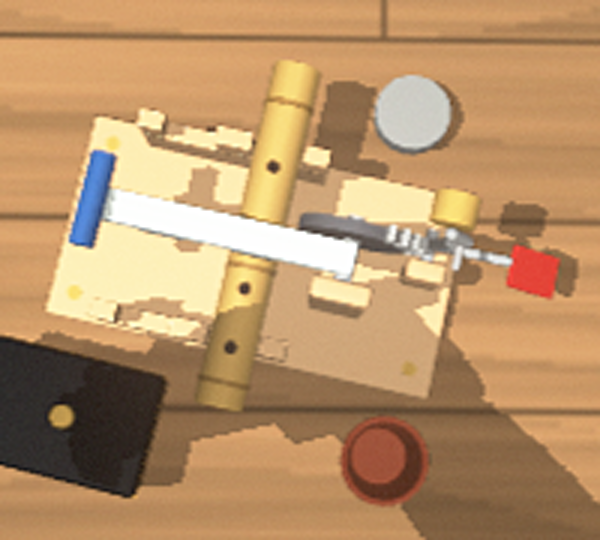

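The bar's ends show at about (440,117) and (488,160) in the scene crop, a few pixels from the level prediction. The tab is at (167,390), free. The flute, puck, crucible and box have not moved.

```bash
python3 -c "
from workcell import bot;print(bot.job_done())"
```

```text
the job is handed in; nothing more can be done
None
```

The pawl is tipped free and the keeper arm lies level over the flute. I handed the job in at about 12 s of the 58 s allowed.

- **Pawl:** I pressed the red tab down with the shut fingers until the weight tipped over. After I withdrew, it stayed free in every later picture.
- **Keeper arm:** I pushed the blue bar down along its arc onto the stop. At the end the tool met firm resistance of up to about 20 N with the fingertip at 0.1534 m. The bar's top should be at 0.154 m when the arm is level. The bar's ends in both cameras fall a few pixels from where a level arm should put them.
- **Other things:** the flute, puck, crucible and lacquer box show no movement in the pictures. The robot was clear of everything at hand-in.

No check failed. The one disagreement was that the measured tool position ran about 5 mm off the commanded one in y during the first moves, so I worked from measured positions after that.

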